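# Roll the spice jar home and close the keeper on it

### The job

A spice jar lies on its side at the entry of the wooden jar rest. With gentle pushes on its side, roll it slowly along the lane until it just meets the sprung white plate of the end stop, and let go of it there, without lifting or ramming it; then swing the keeper arm round behind it by its red post until the white nose bears on the jar and springs the plate in by a few millimetres, so that the jar stays held snugly, not jammed. Leave the things standing around alone.

Things in the scene. Friction and masses are not known exactly. Their poses are not given: they have to be found in the camera images.
- rest: The jar rest: a low light-wood lane fixed on the worktop. Origin: centre of its underside. The lane runs along its y (-170 to +170 mm), 112 mm wide between side rails 8 mm thick, tops 18 mm above the worktop. Floor: black rubber, 8 mm above the worktop; a slowly rolled jar stops on it within mm. Entry at -y (lip 4 mm above the floor, y = -166), end stop at +y; roll towards +y.
- stop_mark (a point): Fixed point of the rest at its y = +110 mm. The end stop, a wooden block with a sprung white upright plate (96 mm wide, top 38 mm above the lane floor), has been set by hand: the plate's face at rest lies up to 10 mm before or behind this point along the rest's y; this is not reported and must be felt or seen. The plate springs in towards +y by 1 mm per N, at most 14 mm, and comes back.
- jar_center (a point): Centre of the spice jar: a cylinder 41 mm in diameter, 105 mm long, dark label and black cap, 0.1 to 0.2 kg. It lies across the lane, axis along the rest's x, its centre 28 mm above the worktop. The point's z is the jar's axis; x and y turn as it rolls.
- jar: The same spice jar; origin at the centre of its base (one end), z along its axis towards the cap. It rolls at well under 1 N unless it wedges at a rail; push it with no more than about 5 N and slower than 0.1 m/s.
- keeper: The keeper: a dark steel arm 145 mm long, 24 to 34 mm above the worktop, on an upright hinge beside the lane. Origin: on the hinge axis at worktop height; the arm points along its own -y. Parked, it points to the rest's -y outside the lane; swung clockwise (from above) by about 90 degrees, at most 109, it lies across the lane behind the jar, pointing to the rest's -x.
- keeper_post (a point): The red upright post on the arm, 14 mm in diameter, by which the keeper is pushed or gripped; it reaches from the arm (34 mm) to 78 mm above the worktop, this point is 58 mm up, 135 mm from the hinge axis.
- keeper_nose (a point): Foremost point of the keeper's white round nose (radius 8 mm, 18 to 36 mm above the worktop), 100 mm along the arm and 20 mm ahead of its middle line; it meets the jar's side half-way along the jar. A jar held right is pressed by it with 1 to 7 N (plate sprung in 1 to 7 mm); aim for 3 to 4 N.
- keeper_hinge (a point): Point on the keeper's hinge axis, 30 mm above the worktop, fixed to the rest at its x = +100, y = +50 mm. The hinge has a friction of 0.9 N m: it takes about 6.7 N on the post to move the arm, which stays where it is left. Every newton between nose and jar adds 0.74 N at the post.
- red_mug: White mug with a red inside, 98 mm high, a bystander. Origin: centre of its underside.
- salt: Glass salt shaker, 90 mm high, a bystander. Origin: centre of its underside.
- bowl: Small white bowl, 105 mm across, a bystander. Origin: centre of its underside.
- pot: Round red and white pot, 50 mm high, a bystander. Origin: centre of its underside.
- oats: Wire-clamp glass jar with pale filling, 134 mm high, a bystander. Origin: centre of its underside.
There are look-alikes about, which are no part of the job. Leave any yellow look-alike of the jar alone.

How it is judged:
By the outcome, as a careful person would: the job done as asked, in the order asked, and still so for the second after the job is handed in, with the robot touching nothing.
It also fails if it takes over 72 s, if anything falls off the work surface, if the arm or the gripper's body presses on something with over 40 N, if the wrist force passes 120 N, or if a joint passes its speed limit or range.

### The arm

A 6-joint arm with a two-finger parallel gripper is mounted at the origin on a cart in front of the work surface, level with it; the furniture and walls round the work are solid. World frame = base frame: x ahead of the robot, y to its left, z up, the work surface at z = 0. Lengths are in mm, angles in rad, forces in N, time in s.
With the tool pointing down it reaches from about 250 to 775 mm from the base axis. Payload 4 kg.
Tool frame: the origin (TCP) lies midway between the tips of the shut fingers; the grasp point (between the pads) lies 19 mm behind it (manip.pinch_z is the distance from the TCP to the grasp point, in mm); z points along the fingers, y is the direction in which the jaws open and shut (so a half turn about z gives the same grasp; the last joint's range is limited). The gripper opens to 85 mm and grips with 20 to 120 N. Pads are 22 mm wide; open, the fingers measure 114 mm over their backs; the gripper's body (76 mm by 85 mm) begins 54 mm behind the grasp point. The pads swing forward as they close: fully open they stand 13 mm farther back than shut.
Start: joints at [-1.445, 0.087, 1.371, -0, 1.684, -0.103], TCP at [124.74, -535.684, 231.341] pointing down, gripper open.
Joint ranges: [-3.1, 3.1], [-0.76, 2.03], [0.27, 2.55], [-1.08, 4.22], [0.17, 2.65], [-2.57, 2.57]. Speed limits (rad/s): [2.79, 2.79, 3.14, 3.14, 3.14, 3.14].

### API

Orientations are given as a unit quaternion [x, y, z, w].
In Python, from cell import telemetry, imaging, manip, spotter gives the robot as it stands.
- The arm moves only by the shell command python3 -m inch 'ROWS' [FORCE]. ROWS is JSON, a list of rows, each an object with "fingers": the gripper's target within -1 to 1 (fully open at 1, half-way at 0, shut at -1); "translation": the shift along the world's x, y, z scaled (see below), a list of three; "yaw": the turn about the world's z scaled (see below). In form: [{"fingers": fingers, "translation": [x, y, z], "yaw": yaw}, ...]. A call has 1 to 12 rows; each row is the pose to reach, as a shift and turn from the pose commanded when the call began; what a row does not reach only later rows make up. The controller multiplies each number of a shift by 50 cm and each number of a turn by 90 degrees. A row lasts 1/10 s, in which the tool goes at most 50 mm and 8.59 degrees, less where a joint would pass 70% of its speed; a pose out of reach is approached as far as the arm can. A call with a number of a shift or a turn outside -1 to 1 is refused whole. A call with a gripper value outside its range is refused whole. The fingers move at their own pace and stop on an object; FORCE is the grip in N (left out, the last holds). Time passes only in rows, so rows that repeat a pose let the fingers close. It gives the time, the measured TCP pose, the force and the opening at its end, in the units of the state.
- telemetry.get_obs(): the state, without advancing time (a new reading comes with each control period).
- imaging.camera(name): name is "scene" or "top" or "wrist"; returns (picture, depth): 420x560x3 uint8, red, green, blue; 420x560 float32, mm along the optical axis (not along the pixel's ray), 0 where there is no reading.
- imaging.camera_params(name): a dict with "mtx" (3x3 intrinsics, pixels), "pose" (4x4, takes a point from camera to world coordinates). Camera axes: x right, y down, z forward; pixel columns grow to the right and rows downward; lengths in mm; the calibration is good to about 2 mm. A picture is of the moment at which its call begins: read the wrist's pose just before it. camera_params takes no time and is no camera call; for the wrist camera it gives the pose at the moment of the call.
- manip.job_done(): hands the job in, once; it reports no verdict.
Trained networks look in the newest picture that a camera, given by its name, has taken for a name from the list of things; names that differ only in an ending like _2 or _b are one class to them, and where a whole thing is asked for, a point or a joint stands for the part that bears it (a point fixed in the world has none). Each returns a list of dicts, best first, with "p" (0 to 1); they miss things now and then, are a little off and sometimes report something else, mostly with a low value. They report only what shows in the picture. A call takes as long as a camera call. They do not tell look-alikes from the thing itself.
- spotter.outline_of(camera, target): "region" (420x560 bool, what is visible of it) and "centre" ([column, row] in pixels, amid what is visible of it).
The state is a dict: "t": time; "joint_pos": joint angles; "joint_velocities": joint speeds; "joint_efforts": joint torques, N m; "position": TCP position; "ee_rot": TCP orientation; "force": force on the tool from outside, world axes, zero at the start; "wrist_torque": the same for the moment, N m; "grip_width": finger opening in mm.
Only numpy, scipy, OpenCV 4.12 (cv2) and the standard library are available. Lean on these libraries where they do the work, as an engineer would, in place of code of your own. Each camera call takes 0.05 s, during which the arm holds its last target.

## Working session

There is one attempt and no reset: what is moved stays moved. The work goes in short steps, Python scripts to look and compute and a shell command to move; the robot and the scene stay as the last step left them, time stands still between calls to the robot, and variables do not carry over. Pictures are saved under pics/ and viewed, and the job is handed in when it is done.

```bash
mkdir -p pics; ls
python3 - <<'E'
from cell import telemetry, imaging, manip, spotter
import cv2
o=telemetry.get_obs(); print({k:(o[k] if not hasattr(o[k],'round') else o[k]) for k in o}); print(manip.pinch_z)
for n in ("scene","top"):
    p,d=imaging.camera(n); cv2.imwrite(f"pics/{n}0.png",p[:,:,::-1])
    print(imaging.camera_params(n))
E
```

```text
pics
{'t': 0.0, 'joint_pos': array([-1.44510165e+00,  8.79463362e-02,  1.37232951e+00,  2.65528720e-05,
        1.68358209e+00, -1.03110015e-01]), 'joint_velocities': array([ 0.00024927, -0.00011057, -0.00094342,  0.00021748,  0.00071581,
        0.0004353 ]), 'joint_efforts': array([-2.53211183e-04, -3.51874173e+01, -3.13269317e+01, -1.57115746e-04,
        1.08272099e-02,  1.39636987e-05]), 'position': array([ 124.68073362, -535.15008512,  230.10568317]), 'ee_rot': array([ 9.93462379e-01,  1.14154359e-01,  4.03037723e-07, -1.13271792e-03]), 'force': array([-0.26104646,  0.16530119,  0.18704016]), 'wrist_torque': array([-0.01919518,  0.03723066,  0.01925952]), 'grip_width': 85.18272492352015}
18.700000000000003
{'mtx': array([[507.78247155,   0.        , 278.16210877],
       [  0.        , 507.78247155, 207.7350539 ],
       [  0.        ,   0.        ,   1.        ]]), 'pose': array([[-6.47467228e-01, -5.79256099e-01,  4.95225767e-01,
        -1.78111075e+02],
       [-7.62093039e-01,  4.91598631e-01, -4.21360874e-01,
         6.22946707e+02],
       [ 6.23546840e-04, -6.50225466e-01, -7.59741044e-01,
         1.18346312e+03],
       [ 0.00000000e+00,  0.00000000e+00,  0.00000000e+00,
         1.00000000e+00]])}
{'mtx': array([[502.72212227,   0.        , 279.36653081],
       [  0.        , 502.72212227, 213.70447982],
       [  0.        ,   0.        ,   1.        ]]), 'pose': array([[ 1.01626601e-02, -9.79111419e-01,  2.03070307e-01,
         2.74064663e+02],
       [-9.99938556e-01, -1.08500188e-02, -2.27183183e-03,
        -1.14800956e+01],
       [ 4.42769313e-03, -2.03034742e-01, -9.79161524e-01,
         1.46279448e+03],
       [ 0.00000000e+00,  0.00000000e+00,  0.00000000e+00,
         1.00000000e+00]])}
```

View pics/scene0.png

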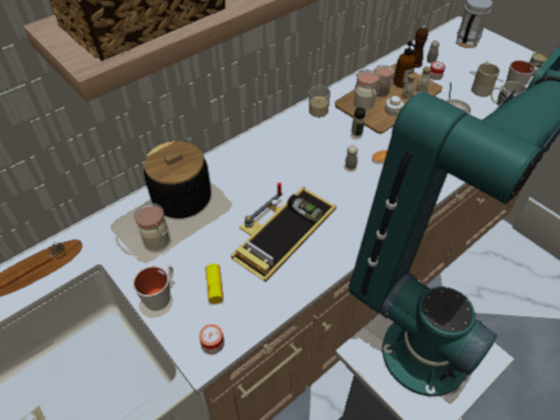

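View pics/top0.png

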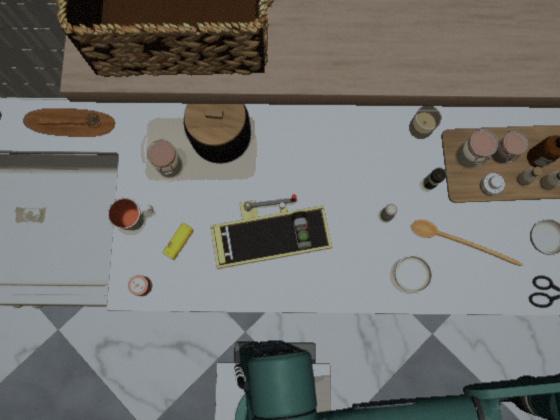

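The rest is at about (270,237) in top, with the entry on the right and the end stop on the left. Jar candidates are the dark-labelled one at (302,235) in the lane and the yellow one at (178,241) on the worktop. The one in the lane fits, being dark-labelled, lying across the lane at the entry. I'll confirm with a crop and fit the rest's pose.

```bash
cat > h.py <<'E'
import numpy as np, cv2
from cell import telemetry, imaging, manip, spotter
def ray(name,uv,z,pp=None):
    P=pp or imaging.camera_params(name); K=P['mtx'];T=P['pose']
    d=T[:3,:3]@np.linalg.solve(K,np.array([uv[0],uv[1],1.0])); o=T[:3,3]
    return o+d*(z-o[2])/d[2]
def proj(name,X,pp=None):
    P=pp or imaging.camera_params(name); K=P['mtx'];T=P['pose']
    c=T[:3,:3].T@(np.asarray(X,float)-T[:3,3]); u=K@c; return u[:2]/u[2]
E
python3 - <<'E'
from h import *
p,d=imaging.camera("top")
c=p[180:280,190:350]; cv2.imwrite("pics/c1.png",cv2.resize(c,None,fx=5,fy=5,interpolation=cv2.INTER_CUBIC)[:,:,::-1])
for t in ("rest","jar","jar_center","keeper","keeper_post","keeper_nose","stop_mark"):
    for r in spotter.outline_of("top",t)[:3]:
        m=r['region']; rc=cv2.minAreaRect(np.argwhere(m)[:,::-1].astype(np.float32))
        print(t,round(r['p'],2),np.round(r['centre'],1),m.sum(),[np.round(x,1) for x in rc], np.round(ray("top",r['centre'],20),1))
E
```

```text
rest 0.63 [266.7 237.3] 4896 [array([269.3, 228.3]), array([ 62.6, 118. ]), np.float64(80.0)] [502.9  21.2  20. ]
jar 0.71 [267.2 233.9] 5227 [array([268.8, 228.1]), array([ 62.8, 119. ]), np.float64(79.2)] [513.   19.9  20. ]
jar 0.6 [300.  229.8] 519 [array([301.3, 229.4]), array([37.7, 14.1]), np.float64(80.0)] [526.1 -75.4  20. ]
jar_center 0.89 [176.5 245.1] 487 [array([177.6, 240.6]), array([13.9, 36.3]), np.float64(33.7)] [477.3 281.6  20. ]
jar_center 0.59 [300.3 226.7] 473 [array([301.6, 229.2]), array([37.2, 13.5]), np.float64(80.9)] [535.3 -76.3  20. ]
keeper 0.74 [272.2 200.2] 322 [array([270.2, 203.1]), array([11.4, 53.1]), np.float64(81.5)] [613.7   6.7  20. ]
keeper_post 0.58 [269.  201.1] 279 [array([270.9, 203.5]), array([12.2, 52.2]), np.float64(81.3)] [610.9  16.1  20. ]
keeper_nose 0.59 [275.6 202.8] 327 [array([270.9, 203.4]), array([12.8, 53.9]), np.float64(80.5)] [606.   -3.4  20. ]
keeper_nose 0.37 [167.1 159. ] 954 [array([164.6, 158.4]), array([40.6, 27.2]), np.float64(54.5)] [736.9 323.2  20. ]
stop_mark 0.72 [269.  234.5] 4659 [array([269.3, 228.2]), array([ 61.4, 117.4]), np.float64(80.1)] [511.2  14.7  20. ]
```

View pics/c1.png

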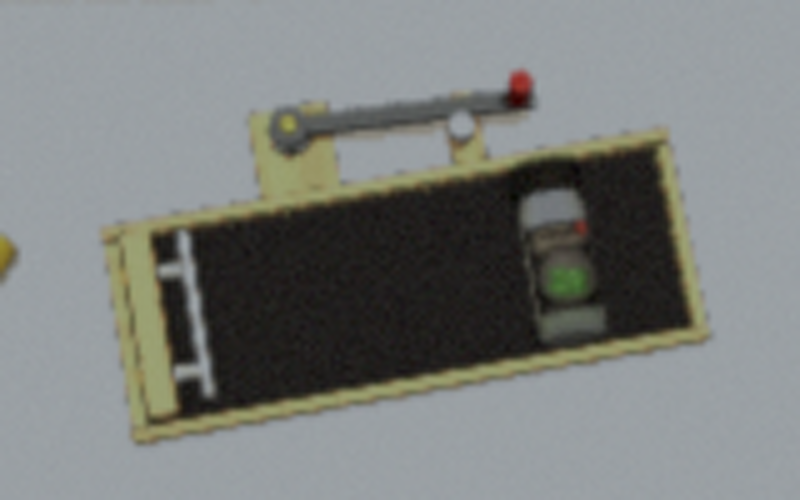

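Confirmed: the jar in the lane (crop (565,260)) has the dark label and its black cap towards the keeper. The yellow one is outside the lane and I'll leave it. The rest is turned about +10°. Next I go up for a closer wrist view, turning the tool 90° on the way.

```bash
python3 -m inch '[{"fingers":0,"translation":[0.56,0.9,0.1],"yaw":1},{"fingers":0,"translation":[0.56,0.9,0.1],"yaw":1},{"fingers":0,"translation":[0.56,0.9,0.1],"yaw":1},{"fingers":0,"translation":[0.56,0.9,0.1],"yaw":1},{"fingers":0,"translation":[0.56,0.9,0.1],"yaw":1},{"fingers":0,"translation":[0.56,0.9,0.1],"yaw":1},{"fingers":0,"translation":[0.56,0.9,0.1],"yaw":1},{"fingers":0,"translation":[0.56,0.9,0.1],"yaw":1},{"fingers":0,"translation":[0.56,0.9,0.1],"yaw":1},{"fingers":0,"translation":[0.56,0.9,0.1],"yaw":1},{"fingers":0,"translation":[0.56,0.9,0.1],"yaw":1},{"fingers":0,"translation":[0.56,0.9,0.1],"yaw":1}]'
python3 - <<'E'
from h import *
o=telemetry.get_obs(); print(o['t'],o['position'],o['ee_rot'],o['joint_pos'],o['grip_width'],o['force'])
P=imaging.camera_params("wrist");print(P)
p,d=imaging.camera("wrist"); cv2.imwrite("pics/w1.png",p[:,:,::-1])
p,d=imaging.camera("top"); cv2.imwrite("pics/t1.png",p[:,:,::-1])
E
```

```text
t: 1.7
position: [406.2, -82.6, 281.9]
ee_rot: [0.619, 0.786, 0.001, 0.0]
force: [0.1, -1.0, 0.0]
grip_width: 42.9
1.7 [406.20826911 -82.55669943 281.9378709 ] [6.18814928e-01 7.85536193e-01 8.98319093e-04 4.08754768e-04] [-3.38616717e-01 -2.23361030e-01  1.56338001e+00  1.47531773e-03
  1.80021983e+00 -5.74609410e-01] 42.9036637705338 [ 0.14811122 -0.95352532  0.01957774]
{'mtx': array([[324.06898901,   0.        , 283.04891959],
       [  0.        , 324.06898901, 204.70811927],
       [  0.        ,   0.        ,   1.        ]]), 'pose': array([[ 9.72458643e-01,  2.22207969e-01,  7.03406449e-02,
         3.88811394e+02],
       [ 2.33065246e-01, -9.29905990e-01, -2.84526697e-01,
        -9.03283930e+00],
       [ 2.18608750e-03,  2.93084406e-01, -9.56084072e-01,
         4.23840019e+02],
       [ 0.00000000e+00,  0.00000000e+00,  0.00000000e+00,
         1.00000000e+00]])}
```

View pics/w1.png

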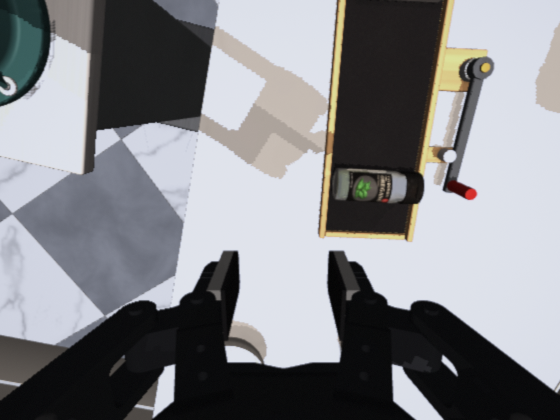

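The wrist view shows the entry end of the lane with the jar at (377,187), the post at (470,193), the nose at (449,156) and the hinge at (481,68). I move 100 mm in x so the whole lane is in view.

```bash
python3 -m inch '[{"fingers":0,"translation":[0.08,0.0,0.04],"yaw":0},{"fingers":0,"translation":[0.16,0.02,0.08],"yaw":0},{"fingers":0,"translation":[0.2,0.04,0.1],"yaw":0},{"fingers":0,"translation":[0.2,0.04,0.1],"yaw":0},{"fingers":0,"translation":[0.2,0.04,0.1],"yaw":0}]'
python3 - <<'E'
from h import *
import pickle
o=telemetry.get_obs()
P=imaging.camera_params("wrist")
p,d=imaging.camera("wrist"); cv2.imwrite("pics/w2.png",p[:,:,::-1])
pickle.dump((P,p,d,o),open("w2.pkl","wb"))
cv2.imwrite("pics/w2c.png",cv2.resize(p[0:300,200:480],None,fx=2,fy=2,interpolation=cv2.INTER_CUBIC)[:,:,::-1])
E
```

```text
t: 2.3
position: [504.2, -67.1, 330.8]
ee_rot: [0.623, 0.782, -0.001, -0.0]
force: [-0.5, 0.4, -0.1]
grip_width: 42.6
```

View pics/w2.png

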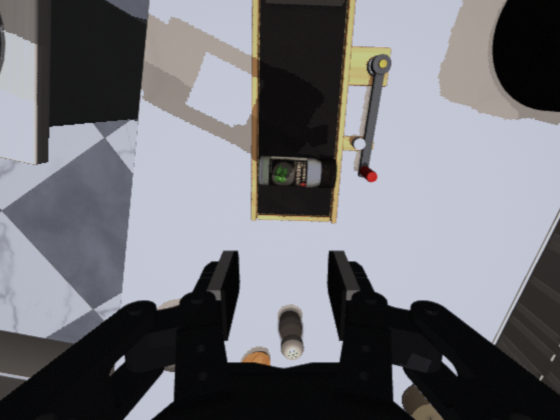

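View pics/w2c.png

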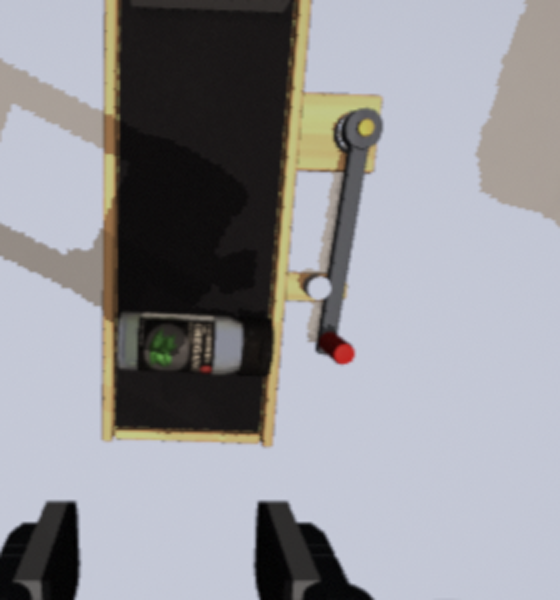

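```bash
cat >> h.py <<'E'
def rest2w(q,pt):
    x,y,a=q; c,s=np.cos(a),np.sin(a); return np.array([x+c*pt[0]-s*pt[1],y+s*pt[0]+c*pt[1],pt[2]])
def w2rest(q,X):
    x,y,a=q; c,s=np.cos(a),np.sin(a); dx,dy=X[0]-x,X[1]-y; return np.array([c*dx+s*dy,-s*dx+c*dy,X[2]])
E
python3 - <<'E'
from h import *
import pickle
from scipy.optimize import least_squares
P,p,d,o=pickle.load(open("w2.pkl","rb"))
T=imaging.camera_params("top")
t=lambda cx,cy:(190+(cx+.5)/5-.5,180+(cy+.5)/5-.5)
w=lambda cx,cy:(200+(cx+.5)/2-.5,(cy+.5)/2-.5)
tp=[((64,-170,18),t(667,130)),((-64,-170,18),t(708,335)),((-64,170,18),t(137,440)),((64,170,18),t(103,228))]
wp=[((-64,-170,18),w(103,440)),((64,-170,18),w(271,445))]
for a,b in tp: print('top',a,np.round(ray("top",b,18,T)[:2],1))
for a,b in wp+[((-64,0,18),w(105,0)),((64,0,18),w(311,0)),((0,0,36),w(318,287))]: print('wr',a,np.round(ray("wrist",b,a[2],P)[:2],1))
def fit(pts):
    f=lambda q:np.concatenate([rest2w(q,a)[:2]-ray(n,b,a[2],PP)[:2] for n,a,b,PP in pts])
    r=least_squares(f,[510,17,.17]); return r.x,np.round(r.fun,1)
A=[("top",a,b,T) for a,b in tp]
def fw(q): # wrist incl. edges
    r=[]
    for a,b in wp: r+=list(w2rest(q,ray("wrist",b,18,P))[:2]-np.array(a[:2]))
    for x,b in ((-64,w(105,0)),(64,w(311,0))): r.append(w2rest(q,ray("wrist",b,18,P))[0]-x)
    return np.array(r)
q,_=fit(A);print(q,_)
r=least_squares(fw,q);print(r.x,np.round(r.fun,1))
for q in(q,r.x):
  print('post',w2rest(q,ray("wrist",w(343,353),78,P)),'hinge@40',w2rest(q,ray("wrist",w(366,127),40,P)),'nose',w2rest(q,ray("wrist",w(318,287),36,P)))
  for c in ((120,312),(120,370),(270,316),(270,376),(195,345)): print(np.round(w2rest(q,ray("wrist",w(*c),30,P)),1))
E
```

```text
top (64, -170, 18) [ 599.5 -143.1]
top (-64, -170, 18) [ 478. -166.]
top (-64, 170, 18) [413.8 162.5]
top (64, 170, 18) [537.2 186.7]
wr (-64, -170, 18) [ 477.7 -162.9]
wr (64, -170, 18) [ 600.7 -138.7]
wr (-64, 0, 18) [422.8 118.9]
wr (64, 0, 18) [546.2 147.2]
wr (0, 0, 36) [596.5 -18. ]
[5.07130291e+02 1.00384805e+01 1.89943382e-01] [ 2.6 -1.7 -1.7 -3.  -1.6  2.4  0.7  2.3]
[5.07040579e+02 1.61174615e+01 1.90670993e-01] [ 1.3 -0.2 -1.4  0.2  0.8 -0.7]
post [ 92.39750153 -79.92430068  78.        ] hinge@40 [100.96673233  54.07895468  40.        ] nose [ 82.5037594  -44.45745299  36.        ]
[-49.4 -66.7  30. ]
[ -48.9 -107.4   30. ]
[ 53.1 -65.8  30. ]
[  56.6 -107.9   30. ]
[  2.9 -87.7  30. ]
post [ 91.27533412 -85.97732427  78.        ] hinge@40 [99.9420649  48.01966054 40.        ] nose [ 81.40740069 -50.50328718  36.        ]
[-50.6 -72.7  30. ]
[ -50.  -113.3   30. ]
[ 52.  -71.8  30. ]
[  55.5 -114.    30. ]
[  1.7 -93.7  30. ]
```

```bash
python3 -m inch '[{"fingers":0,"translation":[0.062,-0.114,-0.1],"yaw":-0.022},{"fingers":0,"translation":[0.062,-0.114,-0.2],"yaw":-0.022},{"fingers":0,"translation":[0.062,-0.114,-0.3],"yaw":-0.022},{"fingers":0,"translation":[0.062,-0.114,-0.4],"yaw":-0.022},{"fingers":0,"translation":[0.062,-0.114,-0.4],"yaw":-0.022},{"fingers":0,"translation":[0.062,-0.114,-0.4],"yaw":-0.022},{"fingers":0,"translation":[0.062,-0.114,-0.4],"yaw":-0.022}]'
python3 - <<'E'
from h import *
import pickle
o=telemetry.get_obs();print(o['position'])
P=imaging.camera_params("wrist")
p,d=imaging.camera("wrist"); cv2.imwrite("pics/w3.png",p[:,:,::-1])
pickle.dump((P,p,d,o),open("w3.pkl","wb"))
E
```

```text
t: 3.05
position: [535.0, -123.4, 132.0]
ee_rot: [0.636, 0.772, -0.0, 0.0]
force: [0.7, 0.3, 1.0]
grip_width: 42.4
[ 535.02500902 -123.40894218  131.97544496]
```

View pics/w3.png

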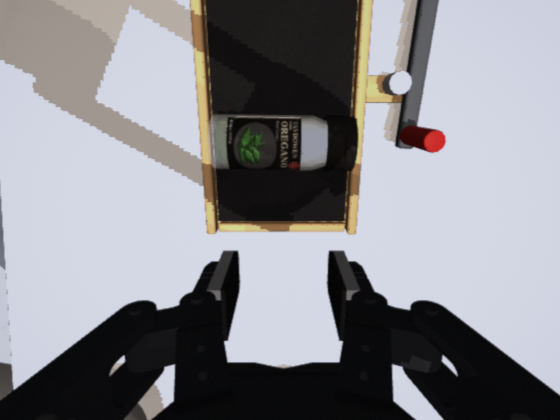

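Run:
```python
from h import *
import pickle
P,p,d,o=pickle.load(open("w3.pkl","rb"))
for n,uv,z in (("cL",(205,234),18),("cR",(356,233.5),18),("rail Ltop",(195,0),18),("rail Rtop",(371,0),18),("post",(436,140),78),("nose",(399,81),36)):
    print(n,np.round(ray("wrist",uv,z,P),1))
a,b=[ray("wrist",uv,18,P) for uv in((205,234),(356,233.5))]
print(np.degrees(np.arctan2(b[1]-a[1],b[0]-a[0])))
ang=.1905; c,s=np.cos(ang),np.sin(ang); m=(a+b)/2; print("rest origin",m[0]-s*170,m[1]+c*170)
q=(m[0]-s*170,m[1]+c*170,ang)
print("tcp rest",w2rest(q,o['position']))
for uv in ((212,115),(212,168),(356,118),(356,170),(285,141)): print(np.round(w2rest(q,ray("wrist",uv,30,P)),1), d[int(uv[1]),int(uv[0])])
# depth-based: jar top point cloud
K=P['mtx'];vv,uu=np.mgrid[100:185,225:350];z=d[100:185,225:350]
X=np.stack([(uu-K[0,2])/K[0,0]*z,(vv-K[1,2])/K[1,1]*z,z],-1)@P['pose'][:3,:3].T+P['pose'][:3,3]
X=X[(X[...,2]>22)&(z>0)]; R=np.array([w2rest(q,x) for x in X]); 
from scipy.optimize import least_squares
r=least_squares(lambda k:np.hypot(R[:,1]-k[0],R[:,2]-k[1])-20.5,[-93,28],loss='soft_l1');print("jar y,z",r.x,len(R),R[:,2].max(), R[:,0].min(),R[:,0].max())
```

```text
cL [ 476.  -164.4   18. ]
cR [ 601.8 -139.5   18. ]
rail Ltop [448.1   7.6  18. ]
rail Rtop [567.6  30.8  18. ]
post [614.4 -51.2  78. ]
nose [596.3 -18.3  36. ]
11.181962236414256
rest origin 506.7173453472063 14.974771224287423
tcp rest [   1.59263043 -141.24036068  131.97544496]
[-49.5 -72.5  30. ] 233.5913
[ -51.9 -111.4   30. ] 262.2232
[ 55.1 -74.5  30. ] 248.56784
[  57.7 -112.8   30. ] 259.38046
[  3.5 -91.   30. ] 222.14912
jar y,z [-92.38084331  27.53977298] 6802 50.42471203668157 -41.470432657076984 51.784381341949896
```

```bash
python3 -m inch '[{"fingers":0,"translation":[0,0,-0.06],"yaw":0},{"fingers":0,"translation":[0,0,-0.12],"yaw":0},{"fingers":0,"translation":[0,0,-0.18],"yaw":0},{"fingers":0,"translation":[0,0,-0.21],"yaw":0},{"fingers":0,"translation":[0,0,-0.226],"yaw":0},{"fingers":0,"translation":[0,0,-0.226],"yaw":0},{"fingers":0,"translation":[0,0,-0.226],"yaw":0}]'
python3 - <<'E'
from h import *
o=telemetry.get_obs();print(o['position'],o['force'])
p,d=imaging.camera("wrist"); cv2.imwrite("pics/w4.png",p[:,:,::-1])
E
```

```text
t: 3.8
position: [537.2, -123.2, 20.3]
ee_rot: [0.635, 0.772, 0.001, 0.002]
force: [-1.2, 0.4, 0.3]
grip_width: 42.8
[ 537.17287136 -123.1750069    20.31253123] [-1.17279927  0.38051007  0.2693577 ]
```

View pics/w4.png

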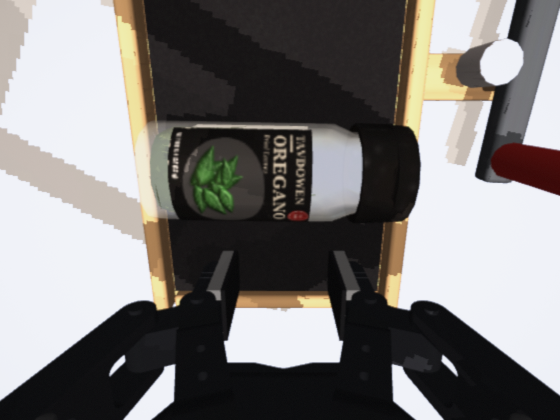

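Fingers are centred in the lane behind the jar, which runs across the picture at row ~170. I start pushing at 50 mm/s.

```bash
python3 -m inch '[{"fingers":0,"translation":[-0.0019,0.0098,0],"yaw":0},{"fingers":0,"translation":[-0.0038,0.0196,0],"yaw":0},{"fingers":0,"translation":[-0.0057,0.0295,0],"yaw":0},{"fingers":0,"translation":[-0.0076,0.0393,0],"yaw":0},{"fingers":0,"translation":[-0.0095,0.0491,0],"yaw":0},{"fingers":0,"translation":[-0.0114,0.0589,0],"yaw":0},{"fingers":0,"translation":[-0.0133,0.0687,0],"yaw":0},{"fingers":0,"translation":[-0.0152,0.0786,0],"yaw":0},{"fingers":0,"translation":[-0.0171,0.0884,0],"yaw":0},{"fingers":0,"translation":[-0.019,0.0982,0],"yaw":0}]'
python3 - <<'E'
from h import *
o=telemetry.get_obs();print(o['position'],o['force'])
p,d=imaging.camera("wrist"); cv2.imwrite("pics/w5.png",p[:,:,::-1])
E
```

```text
t: 4.85
position: [526.2, -73.2, 18.3]
ee_rot: [0.635, 0.772, 0.0, -0.0]
force: [0.9, 0.6, -0.3]
grip_width: 42.7
[526.15642833 -73.16805858  18.30797592] [ 0.89653071  0.59571036 -0.30021348]
```

View pics/w5.png

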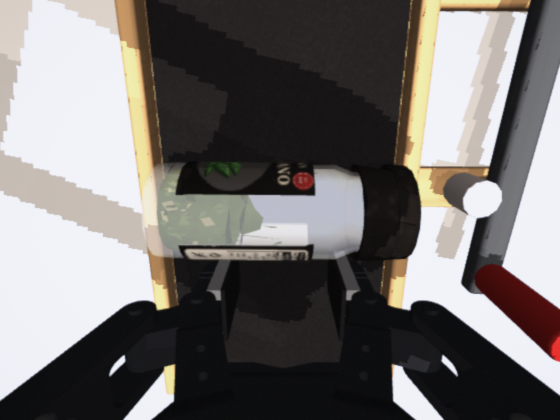

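The jar (centre about (285,210)) is rolling squarely against both fingers. I continue.

```bash
python3 -m inch '[{"fingers":0,"translation":[-0.0019,0.0098,0],"yaw":0},{"fingers":0,"translation":[-0.0038,0.0196,0],"yaw":0},{"fingers":0,"translation":[-0.0057,0.0295,0],"yaw":0},{"fingers":0,"translation":[-0.0076,0.0393,0],"yaw":0},{"fingers":0,"translation":[-0.0095,0.0491,0],"yaw":0},{"fingers":0,"translation":[-0.0114,0.0589,0],"yaw":0},{"fingers":0,"translation":[-0.0133,0.0687,0],"yaw":0},{"fingers":0,"translation":[-0.0152,0.0786,0],"yaw":0},{"fingers":0,"translation":[-0.0171,0.0884,0],"yaw":0},{"fingers":0,"translation":[-0.019,0.0982,0],"yaw":0},{"fingers":0,"translation":[-0.0209,0.108,0],"yaw":0},{"fingers":0,"translation":[-0.0228,0.1178,0],"yaw":0}]'
python3 - <<'E'
from h import *
o=telemetry.get_obs();print(o['position'],o['force'])
import pickle
P=imaging.camera_params("wrist")
p,d=imaging.camera("wrist"); cv2.imwrite("pics/w6.png",p[:,:,::-1])
pickle.dump((P,p,d,o),open("w6.pkl","wb"))
E
```

```text
t: 6.1
position: [514.8, -14.3, 18.3]
ee_rot: [0.635, 0.772, 0.0, 0.0]
force: [-0.2, -0.5, -0.0]
grip_width: 43.0
[514.75075741 -14.27773179  18.33740589] [-0.16036434 -0.54293837 -0.02129493]
```

View pics/w6.png

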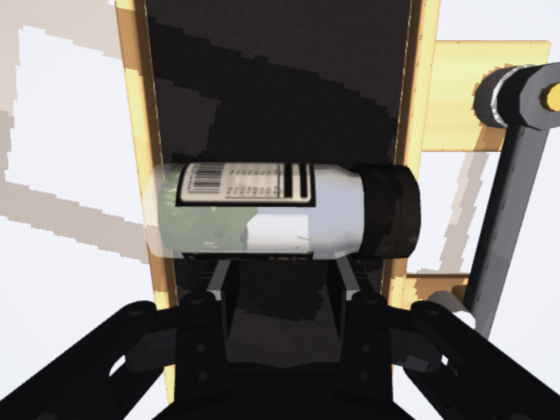

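```bash
python3 -m inch '[{"fingers":0,"translation":[-0.0019,0.0098,0],"yaw":0},{"fingers":0,"translation":[-0.0038,0.0196,0],"yaw":0},{"fingers":0,"translation":[-0.0057,0.0295,0],"yaw":0},{"fingers":0,"translation":[-0.0076,0.0393,0],"yaw":0},{"fingers":0,"translation":[-0.0095,0.0491,0],"yaw":0},{"fingers":0,"translation":[-0.0114,0.0589,0],"yaw":0},{"fingers":0,"translation":[-0.0133,0.0687,0],"yaw":0},{"fingers":0,"translation":[-0.0152,0.0786,0],"yaw":0},{"fingers":0,"translation":[-0.0171,0.0884,0],"yaw":0},{"fingers":0,"translation":[-0.019,0.0982,0],"yaw":0},{"fingers":0,"translation":[-0.0209,0.108,0],"yaw":0},{"fingers":0,"translation":[-0.0228,0.1178,0],"yaw":0}]'
python3 - <<'E'
from h import *
o=telemetry.get_obs();print(o['position'],o['force'])
import pickle
P=imaging.camera_params("wrist")
p,d=imaging.camera("wrist"); cv2.imwrite("pics/w7.png",p[:,:,::-1])
pickle.dump((P,p,d,o),open("w7.pkl","wb"))
E
```

```text
t: 7.35
position: [503.4, 44.6, 18.4]
ee_rot: [0.635, 0.772, 0.0, 0.0]
force: [-0.7, 0.8, -0.4]
grip_width: 42.8
[503.36835366  44.62308998  18.3536577 ] [-0.71692189  0.76821505 -0.38739347]
```

View pics/w7.png

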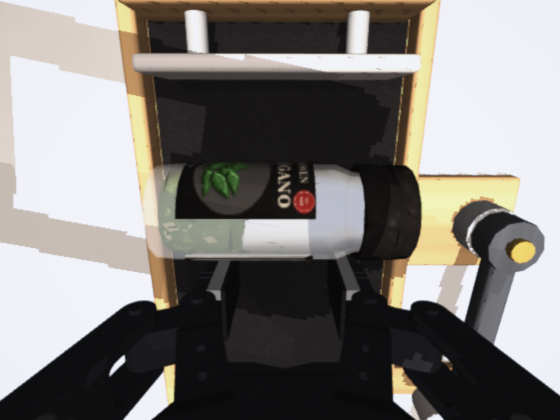

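```bash
cat >> h.py <<'E'
Q=(506.7,15.0,.1905)
def cloud(P,d,q=Q):
    K=P['mtx'];vv,uu=np.mgrid[0:d.shape[0],0:d.shape[1]]
    X=np.stack([(uu-K[0,2])/K[0,0]*d,(vv-K[1,2])/K[1,1]*d,d],-1)@P['pose'][:3,:3].T+P['pose'][:3,3]
    c,s=np.cos(q[2]),np.sin(q[2]);dx,dy=X[...,0]-q[0],X[...,1]-q[1]
    R=np.stack([c*dx+s*dy,-s*dx+c*dy,X[...,2]],-1); R[d==0]=np.nan; return R
E
python3 - <<'E'
from h import *
import pickle
from scipy.optimize import least_squares
P,p,d,o=pickle.load(open("w7.pkl","rb"))
R=cloud(P,d)
print("cam rest",w2rest(Q,P['pose'][:3,3]),"tcp",w2rest(Q,o['position']))
for c in (170,230,280,330,390): 
    print(c,[(r,*np.round(R[r,c,1:],1)) for r in range(48,92,3)])
J=R[150:265,190:380].reshape(-1,3); J=J[(J[:,2]>25)&(J[:,2]<60)]
r=least_squares(lambda k:np.hypot(J[:,1]-k[0],J[:,2]-k[1])-20.5,[60,28],loss='soft_l1');print("jar",r.x,len(J),J[:,2].max())
print('hinge cap',R[250,522],'railsz',R[120,135],R[120,420])
E
```

```text
cam rest [  2.59049393 105.36240053 160.2258096 ] tcp [ 2.33775253 29.7180457  18.3536577 ]
170 [(48, np.float64(128.8), np.float64(7.0)), (51, np.float64(127.5), np.float64(7.6)), (54, np.float64(121.4), np.float64(43.7)), (57, np.float64(120.3), np.float64(44.6)), (60, np.float64(119.3), np.float64(46.0)), (63, np.float64(118.5), np.float64(45.3)), (66, np.float64(117.5), np.float64(45.4)), (69, np.float64(116.7), np.float64(44.7)), (72, np.float64(116.0), np.float64(42.7)), (75, np.float64(116.0), np.float64(30.8)), (78, np.float64(115.8), np.float64(19.1)), (81, np.float64(115.5), np.float64(7.1)), (84, np.float64(114.2), np.float64(7.8)), (87, np.float64(113.0), np.float64(7.0)), (90, np.float64(111.7), np.float64(7.0))]
230 [(48, np.float64(128.8), np.float64(7.2)), (51, np.float64(127.6), np.float64(7.6)), (54, np.float64(121.2), np.float64(45.0)), (57, np.float64(120.4), np.float64(45.0)), (60, np.float64(119.5), np.float64(44.2)), (63, np.float64(118.4), np.float64(46.0)), (66, np.float64(117.5), np.float64(46.2)), (69, np.float64(116.7), np.float64(44.8)), (72, np.float64(1
[... 1703 characters left out ...]
, np.float64(120.5), np.float64(45.1)), (60, np.float64(119.7), np.float64(44.2)), (63, np.float64(118.6), np.float64(45.9)), (66, np.float64(117.8), np.float64(44.8)), (69, np.float64(117.0), np.float64(43.9)), (72, np.float64(116.1), np.float64(43.6)), (75, np.float64(115.9), np.float64(34.3)), (78, np.float64(116.1), np.float64(18.9)), (81, np.float64(115.8), np.float64(5.9)), (84, np.float64(114.4), np.float64(8.2)), (87, np.float64(113.2), np.float64(7.2)), (90, np.float64(112.0), np.float64(7.0))]
jar [62.15324211 27.20091108] 18538 49.701101691286965
hinge cap [100.18419901  49.19242182  39.39507071] railsz [-61.21033157  99.08759108  15.84223745] [61.31876553 99.45436125 16.88821505]
```

The depth is very clean. The plate face is at rest y ≈ 115.9, which is 6 mm behind the mark. The jar centre is at 62.2, so the gap is about 33 mm. I push 29 mm, slowing down, then measure again.

```bash
python3 -m inch '[{"fingers":0,"translation":[-0.0015,0.0079,0],"yaw":0},{"fingers":0,"translation":[-0.003,0.0157,0],"yaw":0},{"fingers":0,"translation":[-0.0046,0.0236,0],"yaw":0},{"fingers":0,"translation":[-0.0061,0.0314,0],"yaw":0},{"fingers":0,"translation":[-0.0076,0.0393,0],"yaw":0},{"fingers":0,"translation":[-0.0087,0.0451,0],"yaw":0},{"fingers":0,"translation":[-0.0099,0.051,0],"yaw":0},{"fingers":0,"translation":[-0.0106,0.055,0],"yaw":0},{"fingers":0,"translation":[-0.011,0.057,0],"yaw":0},{"fingers":0,"translation":[-0.011,0.057,0],"yaw":0}]'
cat > m.py <<'E'
from h import *
import pickle,sys
from scipy.optimize import least_squares
def meas(name):
    o=telemetry.get_obs();P=imaging.camera_params("wrist")
    p,d=imaging.camera("wrist"); cv2.imwrite(f"pics/{name}.png",p[:,:,::-1]); pickle.dump((P,p,d,o),open(f"{name}.pkl","wb"))
    R=cloud(P,d); print("t",o['t'],"tcp",np.round(w2rest(Q,o['position']),1),"F rest",np.round(w2rest((0,0,Q[2]),o['force']),2))
    pl=R[(abs(R[...,0])<42)&(R[...,2]>24)&(R[...,2]<40)&(R[...,1]>106)&(R[...,1]<130)]
    top=R[(abs(R[...,0])<42)&(R[...,2]>42)&(R[...,2]<48)&(R[...,1]>105)&(R[...,1]<132)]
    if len(pl): print("plate face",np.median(pl[:,1]),len(pl),"L/R",[np.round(np.median(pl[(pl[:,0]*s>10)][:,1]),2) for s in(-1,1)])
    if len(top): print("plate top y range",np.percentile(top[:,1],[5,95]),len(top))
    J=R[(abs(R[...,0])<45)&(R[...,2]>28)&(R[...,2]<51)&(R[...,1]>40)&(R[...,1]<112)]
    vis=[]
    for lo,hi in((-45,-15),(-15,15),(15,45)):
        K=J[(J[:,0]>lo)&(J[:,0]<hi)]
        if len(K)<50: continue
        r=least_squares(lambda k:np.hypot(K[:,1]-k[0],K[:,2]-27.5)-20.5,[85],loss='soft_l1',f_scale=.5); vis.append((lo,round(r.x[0],2),len(K)))
    print("jar",vis); return R
if __name__=="__main__": meas(sys.argv[1])
E
python3 m.py w8
```

```text
t: 8.4
position: [497.9, 72.8, 18.3]
ee_rot: [0.635, 0.772, 0.0, -0.0]
force: [-0.4, 0.4, 0.8]
grip_width: 43.0
t 8.4 tcp [ 2.3 58.5 18.3] F rest [-0.33  0.48  0.76]
plate face 110.65769700856127 5833 L/R [np.float64(110.75), np.float64(110.82)]
plate top y range [106.15755634 121.74742936] 4289
jar [(-45, np.float64(90.61), 8614), (-15, np.float64(90.94), 7535), (15, np.float64(90.55), 8506)]
```

View pics/w8.png

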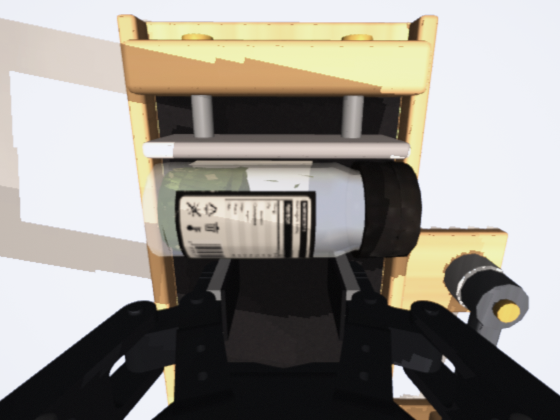

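The jar centre is at 90.8, so its front is at 111.3 and the gap about 4.6 mm. The final approach is at 10–15 mm/s.

```bash
python3 -m inch '[{"fingers":0,"translation":[-0.0006,0.003,0],"yaw":0},{"fingers":0,"translation":[-0.001,0.005,0],"yaw":0},{"fingers":0,"translation":[-0.0013,0.0069,0],"yaw":0},{"fingers":0,"translation":[-0.0016,0.0082,0],"yaw":0},{"fingers":0,"translation":[-0.0018,0.0092,0],"yaw":0},{"fingers":0,"translation":[-0.0018,0.0092,0],"yaw":0}]'
python3 m.py w9
python3 - <<'E'
from h import *
import pickle
for n in("w8","w9"):
    P,p,d,o=pickle.load(open(n+".pkl","rb")); R=cloud(P,d)
    for x in(0,):
        for c in (240,280,320): print(n,c,[(r,round(float(R[r,c,1]),1),round(float(R[r,c,2]),1)) for r in range(132,180,2)])
p=pickle.load(open("w9.pkl","rb"))[1]
cv2.imwrite("pics/w9c.png",cv2.resize(p[100:300,130:430],None,fx=2.6,fy=2.6)[:,:,::-1])
E
```

```text
t: 9.05
position: [497.0, 77.4, 18.4]
ee_rot: [0.635, 0.772, 0.0, 0.0]
force: [0.5, 1.0, 0.4]
grip_width: 42.7
t 9.05 tcp [ 2.3 63.1 18.4] F rest [0.63 0.85 0.42]
plate face 113.68389149270308 4519 L/R [np.float64(113.87), np.float64(113.87)]
plate top y range [105.57064972 121.6213294 ] 7210
jar [(-45, np.float64(94.55), 7556), (-15, np.float64(95.2), 6505), (15, np.float64(93.99), 7541)]
w8 240 [(132, 122.2, 7.0), (134, 121.9, 14.4), (136, 122.0, 25.5), (138, 121.9, 32.4), (140, 121.8, 39.4), (142, 121.4, 42.5), (144, 120.9, 44.1), (146, 120.2, 44.4), (148, 119.7, 45.8), (150, 119.0, 45.7), (152, 118.3, 45.4), (154, 117.5, 44.9), (156, 116.8, 45.0), (158, 110.4, 8.6), (160, 112.1, 25.2), (162, 111.3, 25.2), (164, 111.3, 30.1), (166, 110.6, 30.8), (168, 110.1, 32.4), (170, 110.0, 35.8), (172, 109.4, 36.8), (174, 108.7, 37.2), (176, 108.0, 37.9), (178, 107.4, 38.8)]
w8 280 [(132, 122.3, 7.6), (134, 121.9, 13.8), (136, 121.9, 23.2), (138, 121.9, 32.3), (140, 121.9, 40.0), (142, 121.6, 44.1), (144, 121.2, 46.2), (146, 120.4, 45.8), (148, 119.8, 46.2), (150, 119.1, 45.9), (152, 118.2, 4
[... 1491 characters left out ...]
(158, 120.8, 45.2), (160, 120.0, 44.7), (162, 119.5, 46.1), (164, 118.8, 45.8), (166, 118.0, 45.9), (168, 116.9, 43.4), (170, 116.2, 43.5), (172, 113.6, 34.2), (174, 113.3, 36.8), (176, 112.4, 36.4), (178, 112.0, 38.0)]
w9 320 [(132, 126.9, 6.7), (134, 126.1, 7.3), (136, 125.2, 7.7), (138, 124.1, 6.3), (140, 123.3, 7.0), (142, 122.2, 5.3), (144, 121.5, 7.3), (146, 121.9, 18.8), (148, 121.9, 25.6), (150, 121.9, 31.5), (152, 121.9, 37.8), (154, 121.8, 42.3), (156, 121.4, 44.1), (158, 121.0, 46.5), (160, 120.1, 45.2), (162, 119.4, 44.9), (164, 118.6, 44.9), (166, 117.9, 45.1), (168, 117.3, 45.7), (170, 116.2, 43.8), (172, 114.1, 36.7), (174, 113.1, 35.7), (176, 112.8, 38.0), (178, 111.9, 37.5)]
```

View pics/w9c.png

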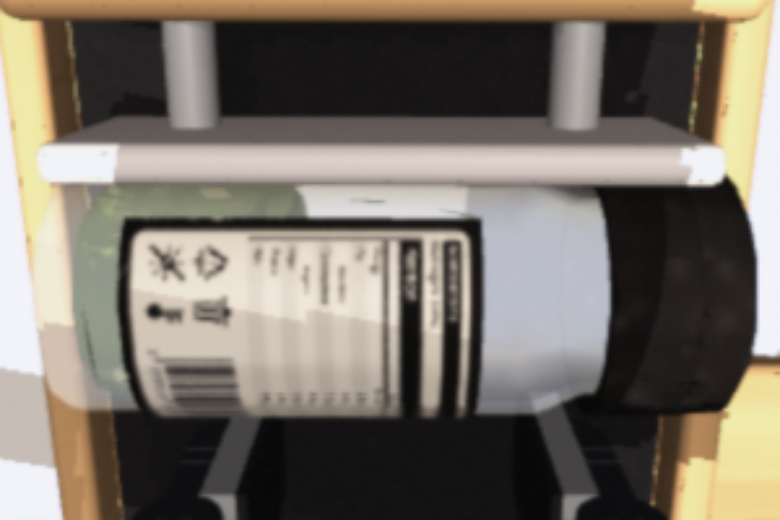

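```bash
python3 -m inch '[{"fingers":0,"translation":[-0.0002,0.001,0],"yaw":0},{"fingers":0,"translation":[-0.0003,0.0018,0],"yaw":0},{"fingers":0,"translation":[-0.0003,0.0018,0],"yaw":0}]'
cat > b.py <<'E'
import sys
from m import *
R=meas(sys.argv[1]); m=(abs(R[...,0])<40)&(R[...,2]>22)&(R[...,2]<38)&(R[...,1]>118)&(R[...,1]<136)
print("plate back",np.nanmedian(R[m][:,1]),m.sum())
E
python3 b.py w10
```

```text
t: 9.4
position: [496.9, 78.0, 18.5]
ee_rot: [0.635, 0.772, -0.0, 0.0]
force: [-0.1, -0.8, 0.8]
grip_width: 42.5
t 9.4 tcp [ 2.3 63.7 18.5] F rest [-0.23 -0.8   0.82]
plate face 114.05622647719535 4307 L/R [np.float64(114.24), np.float64(114.16)]
plate top y range [105.53994129 121.83214238] 7507
jar [(-45, np.float64(95.01), 7415), (-15, np.float64(95.75), 6439), (15, np.float64(94.42), 7397)]
plate back 124.21085312838082 2453
```

The jar advanced with the fingers to about 95.5, while contact should fall at 115.9 − 20.5 = 95.4, so it has just met the plate. I back straight off and look.

```bash
python3 -m inch '[{"fingers":0,"translation":[0.001,-0.005,0],"yaw":0},{"fingers":0,"translation":[0.0029,-0.015,0],"yaw":0},{"fingers":0,"translation":[0.0067,-0.0344,0],"yaw":0},{"fingers":0,"translation":[0.0114,-0.0589,0],"yaw":0},{"fingers":0,"translation":[0.0114,-0.0589,0],"yaw":0},{"fingers":0,"translation":[0.0114,-0.0589,0],"yaw":0}]'
cat > b.py <<'E'
import sys
from m import *
R=meas(sys.argv[1]); m=(abs(R[...,0])<18)&(R[...,2]>22)&(R[...,2]<38)&(R[...,1]>118)&(R[...,1]<136)
print("plate back",np.nanmedian(R[m][:,1]),m.sum())
E
python3 b.py w11
```

```text
t: 10.05
position: [502.7, 48.2, 18.3]
ee_rot: [0.636, 0.772, 0.0, -0.0]
force: [0.5, -0.7, -0.9]
grip_width: 42.5
t 10.05 tcp [ 2.4 33.3 18.3] F rest [ 0.34 -0.81 -0.89]
plate face 113.94380107881402 3894 L/R [np.float64(114.3), np.float64(113.99)]
plate top y range [105.47755821 121.29182345] 8660
jar [(-45, np.float64(95.04), 8923), (-15, np.float64(95.46), 8177), (15, np.float64(94.81), 8816)]
plate back nan 0
  return np.nanmean(a, axis, out=out, keepdims=keepdims)
```

View pics/w11.png

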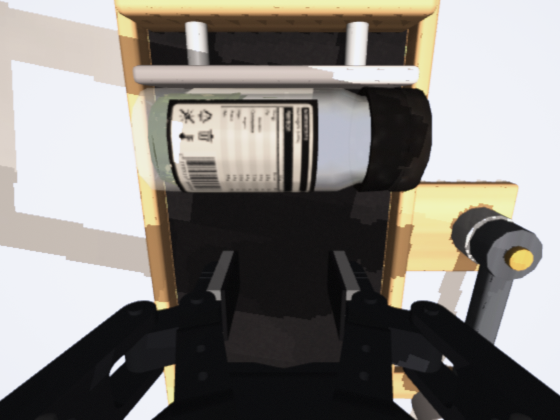

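The jar stayed at the plate (centre y ≈ 95.3), square across the lane, and the fingers are free of it. Now I lift and go over the red post.

```bash
python3 -m inch '[{"fingers":0,"translation":[0,0,0.08],"yaw":0},{"fingers":0,"translation":[0,0,0.16],"yaw":0},{"fingers":0,"translation":[0,0,0.24],"yaw":-0.033},{"fingers":0,"translation":[0.06,-0.05,0.24],"yaw":-0.033},{"fingers":0,"translation":[0.12,-0.1,0.24],"yaw":-0.033},{"fingers":0,"translation":[0.18,-0.15,0.24],"yaw":-0.033},{"fingers":0,"translation":[0.223,-0.199,0.24],"yaw":-0.033},{"fingers":0,"translation":[0.223,-0.199,0.24],"yaw":-0.033},{"fingers":0,"translation":[0.223,-0.199,0.24],"yaw":-0.033}]'
python3 - <<'E'
from m import *
R=meas("w12")
# post top: depth points 70..82 high
m=(R[...,2]>68)&(R[...,2]<84)&(abs(R[...,0]-93)<25)&(abs(R[...,1]+85)<25)
print("post",np.nanmedian(R[m],0) if m.any() else None,m.sum())
E
```

```text
t: 11.0
position: [614.0, -50.8, 137.6]
ee_rot: [0.655, 0.755, -0.0, -0.001]
force: [-0.2, 0.2, -1.0]
grip_width: 42.8
t 11.0 tcp [ 92.9 -84.9 137.6] F rest [-0.12  0.18 -1.  ]
jar []
post [ 93.3128089  -84.27541764  76.74568038] 374
```

View pics/w12.png

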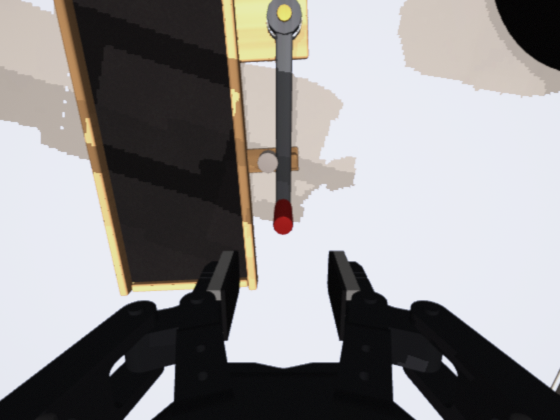

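The post (283,225) sits on the fingers' midline, with depth giving (93.3, −84.3), and the TCP is right over it. I descend to z ≈ 54 and close to a loose cage.

```bash
python3 -m inch '[{"fingers":0,"translation":[0,0,-0.06],"yaw":0},{"fingers":0,"translation":[0,0,-0.12],"yaw":0},{"fingers":0,"translation":[0,0,-0.166],"yaw":0},{"fingers":0,"translation":[0,0,-0.166],"yaw":0},{"fingers":-0.62,"translation":[0,0,-0.166],"yaw":0},{"fingers":-0.62,"translation":[0,0,-0.166],"yaw":0},{"fingers":-0.62,"translation":[0,0,-0.166],"yaw":0},{"fingers":-0.62,"translation":[0,0,-0.166],"yaw":0}]' 20
python3 m.py w13
```

```text
t: 11.85
position: [614.8, -50.8, 57.0]
ee_rot: [0.655, 0.756, 0.001, 0.001]
force: [-1.1, -1.0, 1.0]
grip_width: 16.4
t 11.85 tcp [ 93.7 -85.1  57. ] F rest [-1.24 -0.73  1.04]
jar []
```

View pics/w13.png

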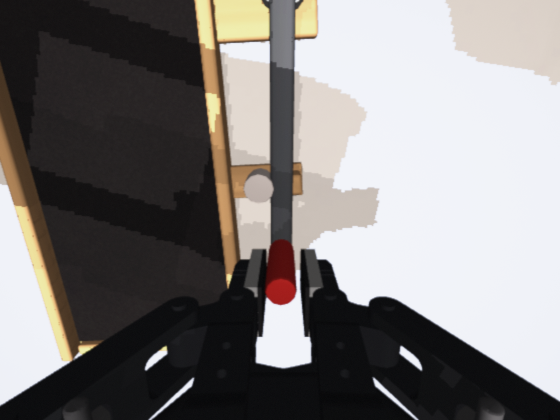

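```bash
cat > arc.py <<'E'
from h import *
import sys
H=(100,49.8)
def tcp(f): f=np.radians(f); return np.array([H[0]-135*np.sin(f),H[1]-135*np.cos(f)])
def tab(f0,fs):
    c,s=np.cos(Q[2]),np.sin(Q[2])
    for f in fs:
        d=tcp(f)-tcp(f0); w=np.array([c*d[0]-s*d[1],s*d[0]+c*d[1]])/500
        print(f,np.round(w,4),"yaw",round(-(f-f0)/90,3))
E
python3 - <<'E'
from arc import *
tab(2.7,[4.7]+list(np.arange(8.7,49,4)))
print(); tab(48.7,list(np.arange(52.7,91,4)))
print(tcp(2.7))
E
```

```text
4.7 [-0.0093 -0.0012] yaw -0.022
8.7 [-0.0281 -0.0026] yaw -0.067
12.7 [-0.047  -0.0026] yaw -0.111
16.7 [-0.0658 -0.0014] yaw -0.156
20.7 [-0.0845  0.0012] yaw -0.2
24.7 [-0.1029  0.005 ] yaw -0.244
28.7 [-0.1211  0.0101] yaw -0.289
32.7 [-0.1388  0.0165] yaw -0.333
36.7 [-0.156   0.0241] yaw -0.378
40.7 [-0.1727  0.0329] yaw -0.422
44.7 [-0.1887  0.0428] yaw -0.467
48.7 [-0.204   0.0538] yaw -0.511

52.7 [-0.0145  0.0121] yaw -0.044
56.7 [-0.0281  0.0251] yaw -0.089
60.7 [-0.0408  0.0391] yaw -0.133
64.7 [-0.0524  0.0539] yaw -0.178
68.7 [-0.063   0.0694] yaw -0.222
72.7 [-0.0725  0.0857] yaw -0.267
76.7 [-0.0808  0.1026] yaw -0.311
80.7 [-0.0879  0.1201] yaw -0.356
84.7 [-0.0938  0.138 ] yaw -0.4
88.7 [-0.0985  0.1563] yaw -0.444
[ 93.64062915 -85.05013312]
```

```bash
python3 -m inch '[{"fingers":-0.62,"translation":[-0.0093,-0.0012,0],"yaw":-0.022},{"fingers":-0.62,"translation":[-0.0281,-0.0026,0],"yaw":-0.067},{"fingers":-0.62,"translation":[-0.047,-0.0026,0],"yaw":-0.111},{"fingers":-0.62,"translation":[-0.0658,-0.0014,0],"yaw":-0.156},{"fingers":-0.62,"translation":[-0.0845,0.0012,0],"yaw":-0.2},{"fingers":-0.62,"translation":[-0.1029,0.005,0],"yaw":-0.244},{"fingers":-0.62,"translation":[-0.1211,0.0101,0],"yaw":-0.289}]'
python3 m.py w14
```

```text
t: 12.6
position: [556.5, -46.4, 56.5]
ee_rot: [0.809, 0.588, 0.003, 0.003]
force: [6.8, -1.0, -2.9]
grip_width: 16.5
t 12.6 tcp [ 37.3 -69.7  56.5] F rest [ 6.48 -2.24 -2.88]
jar [(-45, np.float64(95.33), 868), (-15, np.float64(95.15), 2977), (15, np.float64(95.76), 334)]
```

View pics/w14.png

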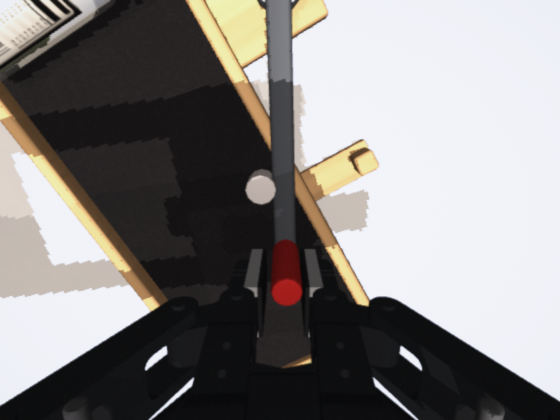

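The arm swings nicely, with the post in the cage at (287,292) and about 6.9 N, as expected from hinge friction. I continue.

Run:
```python
from arc import *
tab(28.7,list(np.arange(32.7,73,4)))
```

```text
32.7 [-0.0177  0.0064] yaw -0.044
36.7 [-0.035  0.014] yaw -0.089
40.7 [-0.0517  0.0228] yaw -0.133
44.7 [-0.0677  0.0327] yaw -0.178
48.7 [-0.083   0.0437] yaw -0.222
52.7 [-0.0974  0.0558] yaw -0.267
56.7 [-0.111   0.0688] yaw -0.311
60.7 [-0.1237  0.0828] yaw -0.356
64.7 [-0.1354  0.0976] yaw -0.4
68.7 [-0.146   0.1132] yaw -0.444
72.7 [-0.1554  0.1294] yaw -0.489
```

```bash
python3 -m inch '[{"fingers":-0.62,"translation":[-0.0177,0.0064,0],"yaw":-0.044},{"fingers":-0.62,"translation":[-0.035,0.014,0],"yaw":-0.089},{"fingers":-0.62,"translation":[-0.0517,0.0228,0],"yaw":-0.133},{"fingers":-0.62,"translation":[-0.0677,0.0327,0],"yaw":-0.178},{"fingers":-0.62,"translation":[-0.083,0.0437,0],"yaw":-0.222},{"fingers":-0.62,"translation":[-0.0974,0.0558,0],"yaw":-0.267},{"fingers":-0.62,"translation":[-0.111,0.0688,0],"yaw":-0.311},{"fingers":-0.62,"translation":[-0.1237,0.0828,0],"yaw":-0.356},{"fingers":-0.62,"translation":[-0.1354,0.0976,0],"yaw":-0.4},{"fingers":-0.62,"translation":[-0.146,0.1132,0],"yaw":-0.444},{"fingers":-0.62,"translation":[-0.1554,0.1294,0],"yaw":-0.489}]'
python3 m.py w15
python3 - <<'E'
from arc import *
tab(72.7,[75.7,78.7,81.7,83.7,85.7,87.7,88.7,89.7])
E
```

```text
t: 13.75
position: [478.3, 17.3, 56.6]
ee_rot: [0.97, 0.242, 0.003, 0.003]
force: [5.8, -5.6, -1.7]
grip_width: 16.4
t 13.75 tcp [-27.4   7.7  56.6] F rest [ 4.63 -6.62 -1.67]
plate face 115.73449110359624 1602 L/R [np.float64(115.77), np.float64(115.71)]
plate top y range [105.71206975 120.50545541] 3829
jar [(-45, np.float64(95.23), 4212), (-15, np.float64(95.09), 5079), (15, np.float64(95.64), 5809)]
75.7 [-0.0064  0.0126] yaw -0.033
78.7 [-0.012   0.0256] yaw -0.067
81.7 [-0.017   0.0388] yaw -0.1
83.7 [-0.02    0.0477] yaw -0.122
85.7 [-0.0226  0.0568] yaw -0.144
87.7 [-0.0249  0.0659] yaw -0.167
88.7 [-0.026   0.0705] yaw -0.178
89.7 [-0.0269  0.0751] yaw -0.189
```

View pics/w15.png

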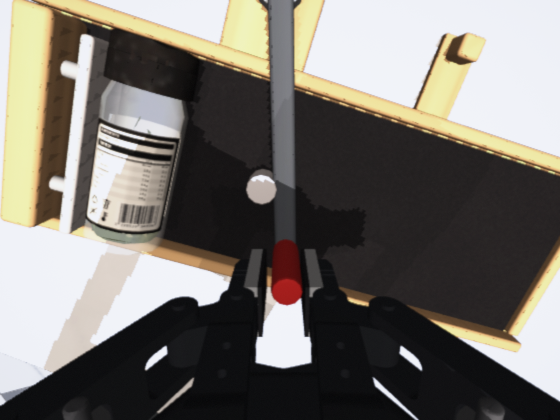

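```bash
python3 -m inch '[{"fingers":-0.62,"translation":[-0.0064,0.0126,0],"yaw":-0.033},{"fingers":-0.62,"translation":[-0.012,0.0256,0],"yaw":-0.067},{"fingers":-0.62,"translation":[-0.017,0.0388,0],"yaw":-0.1},{"fingers":-0.62,"translation":[-0.02,0.0477,0],"yaw":-0.122},{"fingers":-0.62,"translation":[-0.0226,0.0568,0],"yaw":-0.144},{"fingers":-0.62,"translation":[-0.0249,0.0659,0],"yaw":-0.167},{"fingers":-0.62,"translation":[-0.0269,0.0751,0],"yaw":-0.189},{"fingers":-0.62,"translation":[-0.0269,0.0751,0],"yaw":-0.189}]'
python3 - <<'E'
from m import *
R=meas("w16")
m=(R[...,2]>70)&(R[...,2]<82)&(abs(R[...,0]+34)<15)&(abs(R[...,1]-48)<15)
print("post top",np.nanmedian(R[m],0),m.sum())
m=(R[...,2]>31)&(R[...,2]<38)&(abs(R[...,0])<10)&(abs(R[...,1]-62)<10)
print("nose top",np.nanmedian(R[m],0),m.sum(),np.nanpercentile(R[m][:,1],[2,98]))
from arc import tab
tab(89.7,[90.7,91.2,91.7,92.2,92.7,93.2,93.7,94.2,94.7,95.2,95.7,96.2,96.7])
E
```

```text
t: 14.6
position: [464.5, 55.3, 56.5]
ee_rot: [0.995, 0.098, 0.002, 0.002]
force: [3.6, -3.4, -0.1]
grip_width: 16.1
t 14.6 tcp [-33.8  47.5  56.5] F rest [ 2.92 -4.01 -0.08]
plate face 115.66012771981814 1495 L/R [np.float64(115.66), np.float64(115.65)]
plate top y range [105.6281241  120.46338553] 3369
jar [(-45, np.float64(94.26), 4559), (-15, np.float64(84.35), 6403), (15, np.float64(93.84), 6599)]
post top [-29.94789274  46.94065405  76.7193312 ] 1485
nose top [ 0.96936878 58.80197211 35.14893916] 728 [52.45350998 65.96156544]
90.7 [-0.0009  0.0046] yaw -0.011
91.2 [-0.0013  0.007 ] yaw -0.017
91.7 [-0.0017  0.0093] yaw -0.022
92.2 [-0.002   0.0116] yaw -0.028
92.7 [-0.0024  0.0139] yaw -0.033
93.2 [-0.0027  0.0163] yaw -0.039
93.7 [-0.003   0.0186] yaw -0.044
94.2 [-0.0033  0.0209] yaw -0.05
94.7 [-0.0036  0.0233] yaw -0.056
95.2 [-0.0038  0.0256] yaw -0.061
95.7 [-0.004  0.028] yaw -0.067
96.2 [-0.0042  0.0303] yaw -0.072
96.7 [-0.0044  0.0327] yaw -0.078
```

View pics/w16.png

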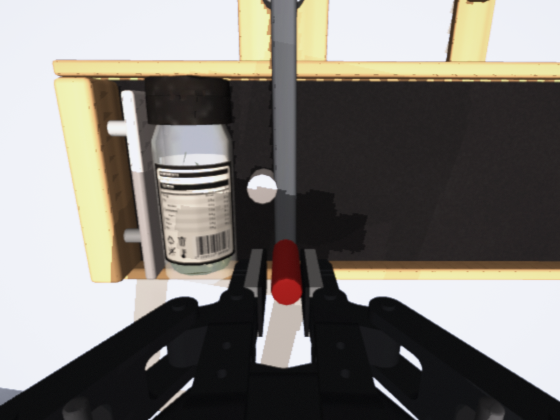

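Nose at (262,186), about 8 mm short of the jar. I approach slowly to just before contact.

```bash
python3 -m inch '[{"fingers":-0.62,"translation":[-0.0009,0.0046,0],"yaw":-0.011},{"fingers":-0.62,"translation":[-0.0013,0.007,0],"yaw":-0.017},{"fingers":-0.62,"translation":[-0.0017,0.0093,0],"yaw":-0.022},{"fingers":-0.62,"translation":[-0.002,0.0116,0],"yaw":-0.028},{"fingers":-0.62,"translation":[-0.0024,0.0139,0],"yaw":-0.033},{"fingers":-0.62,"translation":[-0.0027,0.0163,0],"yaw":-0.039},{"fingers":-0.62,"translation":[-0.003,0.0186,0],"yaw":-0.044},{"fingers":-0.62,"translation":[-0.003,0.0186,0],"yaw":-0.044}]'
cat > k.py <<'E'
from m import *
import sys
R=meas(sys.argv[1])
m=(R[...,2]>70)&(R[...,2]<82)&(abs(R[...,0]+30)<15)&(abs(R[...,1]-55)<20)
print("post top",np.nanmedian(R[m],0),m.sum())
m=(R[...,2]>33)&(R[...,2]<38)&(abs(R[...,0])<10)&(R[...,1]>50)&(R[...,1]<72)
print("nose top",np.nanmedian(R[m],0),m.sum())
for lo,hi in((-42,-32),(-30,-15),(20,30),(30,45)):
    J=R[(R[...,0]>lo)&(R[...,0]<hi)&(R[...,2]>36)&(R[...,2]<51)&(R[...,1]>82)&(R[...,1]<108)]
    if len(J)>50:
        r=least_squares(lambda k:np.hypot(J[:,1]-k[0],J[:,2]-27.5)-20.5,[95],loss='soft_l1',f_scale=.5); print("jar x",lo,hi,np.round(r.x,2))
# plate edge via top surface (z~46): outer (back) and front edge at x strips
t=R[(abs(R[...,0])<46)&(R[...,2]>43.5)&(R[...,2]<48)&(R[...,1]>111)&(R[...,1]<128)]
print("plate top pct",np.round(np.percentile(t[:,1],[2,50,98]),2),len(t))
f=np.array([telemetry.get_obs()['force'] for _ in range(20)]);print(f.mean(0))
E
python3 k.py w17
```

```text
t: 15.45
position: [463.1, 63.8, 56.5]
ee_rot: [0.998, 0.063, 0.002, 0.002]
force: [2.9, -6.1, -0.6]
grip_width: 16.0
t 15.45 tcp [-33.5  56.2  56.5] F rest [ 1.74 -6.51 -0.55]
plate face 115.65239767880351 1498 L/R [np.float64(115.67), np.float64(115.65)]
plate top y range [105.59966539 120.4733959 ] 3290
jar [(-45, np.float64(93.86), 4197), (-15, np.float64(90.08), 6318), (15, np.float64(93.63), 6512)]
post top [-28.27735261  54.83457997  76.73348516] 1788
nose top [ 1.14080118 61.67628062 34.6600992 ] 1053
jar x -42 -32 [95.45]
jar x -30 -15 [95.2]
jar x 20 30 [95.93]
jar x 30 45 [95.37]
plate top pct [115.56 117.97 120.95] 2066
[ 3.16602985 -6.24722188 -0.83166092]
```

View pics/w17.png

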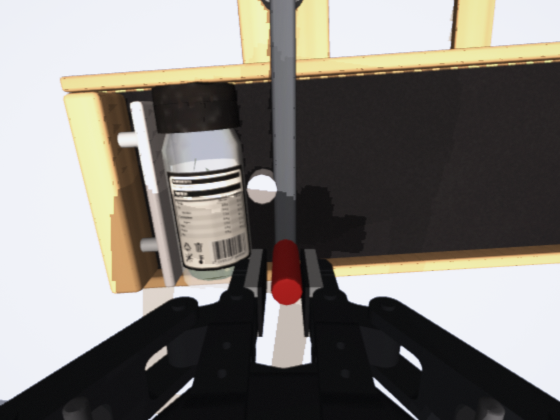

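```bash
python3 - <<'E'
from arc import tab
tab(93.7,[94.2,94.7,95.2,95.7,96.2,96.7,97.2])
E
python3 -m inch '[{"fingers":-0.62,"translation":[-0.0003,0.0023,0],"yaw":-0.006},{"fingers":-0.62,"translation":[-0.0006,0.0047,0],"yaw":-0.011},{"fingers":-0.62,"translation":[-0.0008,0.007,0],"yaw":-0.017},{"fingers":-0.62,"translation":[-0.001,0.0094,0],"yaw":-0.022},{"fingers":-0.62,"translation":[-0.001,0.0094,0],"yaw":-0.022},{"fingers":-0.62,"translation":[-0.001,0.0094,0],"yaw":-0.022}]'
python3 k.py w18
```

```text
94.2 [-0.0003  0.0023] yaw -0.006
94.7 [-0.0006  0.0047] yaw -0.011
95.2 [-0.0008  0.007 ] yaw -0.017
95.7 [-0.001   0.0094] yaw -0.022
96.2 [-0.0012  0.0117] yaw -0.028
96.7 [-0.0014  0.0141] yaw -0.033
97.2 [-0.0016  0.0164] yaw -0.039
t: 16.1
position: [462.7, 67.7, 56.5]
ee_rot: [0.999, 0.046, 0.002, 0.003]
force: [3.3, -7.2, -0.9]
grip_width: 16.2
t 16.1 tcp [-33.2  60.   56.5] F rest [ 1.88 -7.72 -0.92]
plate face 116.9922550798504 1349 L/R [np.float64(117.01), np.float64(116.97)]
plate top y range [105.60964822 121.78335231] 3657
jar [(-45, np.float64(95.05), 3938), (-15, np.float64(92.16), 6207), (15, np.float64(94.97), 6402)]
post top [-28.54783777  58.05327183  76.74210355] 1689
nose top [ 1.64143972 62.27166631 34.39156581] 1019
jar x -42 -32 [96.85]
jar x -30 -15 [96.39]
jar x 20 30 [97.58]
jar x 30 45 [96.79]
plate top pct [116.8  119.32 122.37] 2078
[ 3.77839284 -7.47759909  0.09934315]
```

The plate is sprung 1.35 mm at 7.7 N, which agrees with 6.7 + 0.74·1.35. I need about 2.2 mm more.

```bash
python3 -m inch '[{"fingers":-0.62,"translation":[-0.0002,0.0023,0],"yaw":-0.006},{"fingers":-0.62,"translation":[-0.0004,0.0047,0],"yaw":-0.011},{"fingers":-0.62,"translation":[-0.0006,0.007,0],"yaw":-0.017},{"fingers":-0.62,"translation":[-0.0006,0.007,0],"yaw":-0.017},{"fingers":-0.62,"translation":[-0.0006,0.007,0],"yaw":-0.017},{"fingers":-0.62,"translation":[-0.0006,0.007,0],"yaw":-0.017}]'
python3 k.py w19
```

```text
t: 16.75
position: [462.5, 70.4, 56.6]
ee_rot: [0.999, 0.033, 0.003, 0.004]
force: [3.4, -9.1, -0.7]
grip_width: 16.5
t 16.75 tcp [-32.9  62.7  56.6] F rest [ 1.59 -9.62 -0.65]
plate face 118.85997950297103 1327 L/R [np.float64(118.86), np.float64(118.84)]
plate top y range [105.79854023 123.50572794] 4113
jar [(-45, np.float64(96.43), 3669), (-15, np.float64(93.25), 6077), (15, np.float64(96.6), 6210)]
post top [-28.52614455  60.34994659  76.7698667 ] 1637
nose top [ 1.71850137 63.26673039 34.25883396] 889
jar x -42 -32 [98.67]
jar x -30 -15 [98.06]
jar x 20 30 [99.42]
jar x 30 45 [98.89]
plate top pct [111.19 120.95 124.23] 2221
[  4.37077538 -10.27316996  -0.52449991]
```

View pics/w19.png

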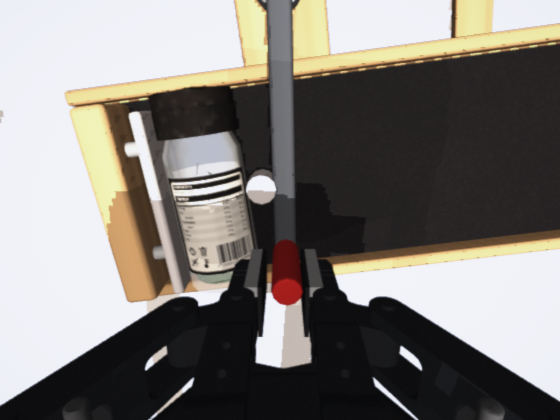

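Plate sprung 3.2 mm, post force ~9.6 N (nose ≈ 3.5–3.9 N), which is the target. I ease off 4 mm so the post floats in the cage, then open and lift.

```bash
python3 -m inch '[{"fingers":-0.62,"translation":[0.0008,-0.004,0],"yaw":0},{"fingers":-0.62,"translation":[0.0015,-0.0079,0],"yaw":0},{"fingers":-0.62,"translation":[0.0015,-0.0079,0],"yaw":0},{"fingers":-0.3,"translation":[0.0015,-0.0079,0],"yaw":0},{"fingers":0,"translation":[0.0015,-0.0079,0],"yaw":0},{"fingers":0,"translation":[0.0015,-0.0079,0],"yaw":0},{"fingers":0,"translation":[0.0015,-0.0079,0],"yaw":0},{"fingers":0,"translation":[0.0015,-0.0079,0],"yaw":0}]'
python3 k.py w20
```

```text
t: 17.6
position: [460.8, 70.3, 55.3]
ee_rot: [0.999, 0.032, -0.0, 0.0]
force: [0.4, 0.1, -0.1]
grip_width: 42.7
t 17.6 tcp [-34.6  63.   55.3] F rest [ 0.38  0.04 -0.07]
plate face 118.87267567833763 1336 L/R [np.float64(118.9), np.float64(118.83)]
plate top y range [105.82146745 123.52250242] 4119
jar [(-45, np.float64(97.21), 3288), (-15, np.float64(93.19), 6216), (15, np.float64(96.66), 6396)]
post top [-30.97173115  59.2654294   76.77885209] 1319
nose top [ 1.56484723 62.94385853 34.14290381] 945
jar x -42 -32 [98.85]
jar x -30 -15 [98.09]
jar x 20 30 [99.49]
jar x 30 45 [98.87]
plate top pct [111.23 120.96 124.2 ] 2257
[-0.69042103 -0.18162393  0.07540908]
```

View pics/w20.png

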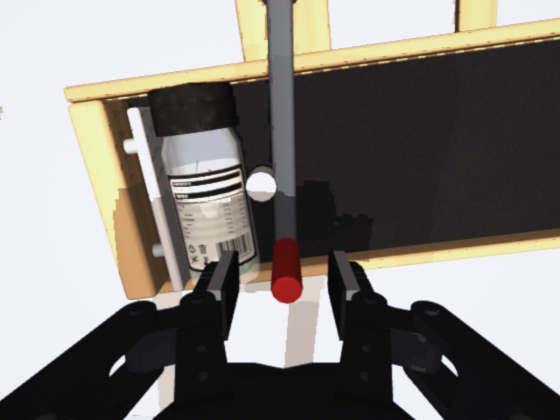

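The keeper held after opening: the plate is still in by 3.2 mm and tool force is about zero. I lift straight up and make a last check.

```bash
python3 -m inch '[{"fingers":0,"translation":[0,0,0.04],"yaw":0},{"fingers":0,"translation":[0,0,0.1],"yaw":0},{"fingers":0,"translation":[0,0,0.18],"yaw":0},{"fingers":0,"translation":[-0.03,-0.06,0.28],"yaw":0},{"fingers":0,"translation":[-0.06,-0.1,0.34],"yaw":0},{"fingers":0,"translation":[-0.08,-0.14,0.34],"yaw":0},{"fingers":0,"translation":[-0.08,-0.14,0.34],"yaw":0},{"fingers":0,"translation":[-0.08,-0.14,0.34],"yaw":0},{"fingers":0,"translation":[-0.08,-0.14,0.34],"yaw":0}]'
python3 k.py w21
python3 - <<'E'
from h import *
p,d=imaging.camera("top"); cv2.imwrite("pics/t2.png",p[:,:,::-1])
p,d=imaging.camera("scene"); cv2.imwrite("pics/s2.png",p[:,:,::-1])
E
```

```text
t: 18.55
position: [420.6, 0.8, 224.1]
ee_rot: [0.999, 0.032, -0.001, -0.0]
force: [-0.4, 0.5, 0.5]
grip_width: 42.9
t 18.55 tcp [-87.2   2.4 224.1] F rest [-0.32  0.53  0.49]
plate face 118.81322941552656 408 L/R [np.float64(118.87), np.float64(118.71)]
plate top y range [105.69677695 123.45871731] 1232
jar [(-45, np.float64(97.38), 1425), (-15, np.float64(92.55), 1914), (15, np.float64(96.52), 1831)]
post top [-33.43789155  60.93233406  76.9982915 ] 211
nose top [ 1.11699954 62.77062406 34.29254082] 289
jar x -42 -32 [98.47]
jar x -30 -15 [97.92]
jar x 20 30 [99.33]
jar x 30 45 [98.95]
plate top pct [111.23 120.99 124.23] 656
[ 0.09396146  0.00501655 -0.17122121]
```

View pics/w21.png

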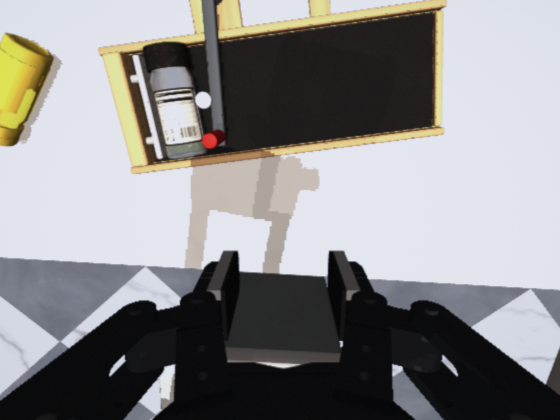

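View pics/s2.png

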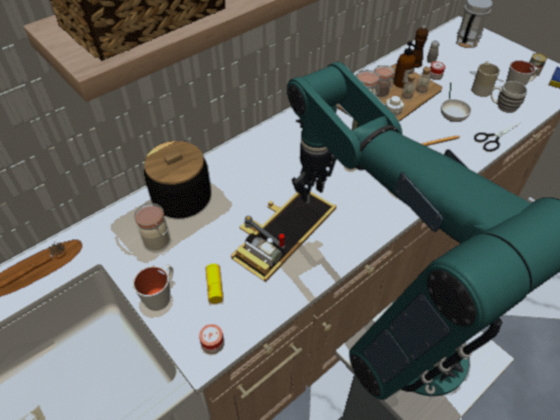

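The jar (175,100) is held between the white plate and the nose (204,100). The bystanders and the yellow jar are where they were, and the robot is clear, so I hand the job in.

```bash
python3 -c "
from cell import manip; print(manip.job_done())"
```

```text
the job is handed in; nothing more can be done
None
```

The job is done and handed in at about 19 s of the 72 s: the jar is held between the sprung plate and the keeper's nose.

- **Rolling the jar:** I rolled it along the lane with the half-open fingers at about 50 mm/s, slowing to 10–15 mm/s for the last few millimetres. It just met the plate, whose face I measured 6 mm behind the mark, and I backed off. The jar stayed there, square across the lane.
- **Setting the keeper:** I swung it round by its red post in a loose finger cage. I stopped at about 9.6 N on the post, which by the figures given is 3.5 to 3.9 N at the nose. After easing off and opening the fingers, the keeper stayed put.
- **Last checks:** With the robot clear, the depth image still shows the plate sprung in by 3.2 mm and the jar centre moved 3 to 3.5 mm from where it first met the plate. The tool force reads about zero. In the last pictures the mug, pot, salt and other things near the lane, and the yellow look-alike, look unmoved.
- **Disagreements:** The first two estimates of the rest's position differed by about 6 mm (top camera against wrist camera). I used closer wrist views instead, which put the hinge within 1 mm of where it should be. Single force readings were noisy by about 1 N, so I relied mainly on how far the plate had sprung; the two agreed.

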